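# Seat the drawband drum and bolt it in the fixture

### The job

Using only the fingertips, push the brass drawband drum along its channel until it sits fully home against the end block. Then push the upright lever of the slide bolt past its first detent all the way to its second stop, so that the bolt lies across the channel behind the drum. Do not move the lever until the drum is home, do not grip, lift or tip anything or force it hard, and leave the other things on the cart where they are.

Things in the scene. Friction and masses are not known exactly. Their poses are not given: they have to be found in the camera images.
- fixture: Grey steel fixture, fixed; +x points away from the robot along the channel. Origin at cart-top level under the channel's centre line. Plate x -100..100, y -200..50 mm, top z 10 mm. Channel walls along x at y +-30.5 mm (inner faces), x -85..75 mm, tops z 24 mm; open at the -x end and above. Dark end block: face at x 75 mm, top z 40 mm. The slide bolt comes from the -y side.
- drum: Brass drawband drum, a plain disc 56 mm across, 32 mm high, 0.15 to 0.3 kg, standing loose on the plate in the channel, 2.5 mm play each side. Origin at the centre of its underside. It starts 62 to 102 mm short of home. Its upper 18 mm stand above the channel walls, so the fingertips can push its -x side from above the walls.
- lever (a joint): Travel of the slide bolt with its lever along fixture +y, m: 0 open (starts within 2 mm), 0.032 first detent (4 mm loose either way), 0.060 second stop, fully locked. A push of 6 to 8 N takes it over each of two sprung humps (tops at 0.017 and 0.047); let go, it falls back or on into a rest. At 0 the bolt tip is outside the channel; at 0.060 the bolt, top z 36 mm, crosses it 3.5 mm behind the seated drum.
- lever_post (a point): Point in the lever's upright post, 15 mm below its top. The post is 18 mm (fixture x) by 14 mm (fixture y), top z 75 mm; below z 32 mm its slide block and cam rail reach 40 mm back from it (-y). At joint 0 it is at fixture x 9.5, y -115 mm; it moves along +y with the joint. Its -y side is free for pushing.
- drum_home (a point): Point on the plate, z 10 mm, where the centre of the drum's underside is when the drum touches the end block: fixture x 47, y 0 mm. The drum counts as home within 5 mm short of it.
- mug: white enamel mug, 80 mm across, 85 mm high; origin at the centre of its underside. A bystander, loose.
- oil_bottle: amber oil bottle, 48 mm across, 110 mm high; origin at the centre of its underside. A bystander, loose.
- screw_tin: low round dark metal jar of screws, 68 mm across, 50 mm high; origin at the centre of its underside. A bystander, loose.
- eraser_wheel: black rubber eraser wheel lying flat on the cart top to the left of the fixture, 40 mm across, 9 mm thick; origin at the centre of its underside. A bystander, loose.
- bail_roller: nickel bail roller 18 mm thick and 56 mm long with dark square end cheeks, lying on the fixture plate in its far right corner, beyond the lever; origin at the centre of its underside. A bystander, loose.
- screwdriver: wood-handled screwdriver lying on the cart top, about 170 mm long; origin at the cart top under its shank or handle. A bystander, loose.
Things that resemble listed ones, but are neither listed nor needed, are in the scene too. Of the things that look like the drum, the smallest one is meant.

How it is judged:
On the way, in this order (a step that is already met when the one before it is completed fails the run):
1. the drum is home against the end block, the lever still open (x of drum in the frame of fixture above 0.042 m and value of joint lever below 0.012 m), for 0.2 s.
2. the lever is past its first detent, at its second stop, the drum still home (x of drum in the frame of fixture above 0.042 m and value of joint lever above 0.055 m), for 0.2 s.
At the end, for the whole second after the job is handed in: the drum stands flat in the channel and at rest, within 5 mm of the end block, and the lever is at its second stop (within 5 mm of 60 mm), the bolt across behind the drum (all of step 2 and x of drum in the frame of fixture below 0.051 m and y of drum in the frame of fixture between -0.006 and 0.006 m and height (world z) of drum below 0.014 m and angle between drum's own z axis and vertical below 0.1 rad and linear speed of drum below 0.01 m/s); the robot touches nothing.
It fails at once if the lever is moved well off its open rest (over 15 mm) before the drum is home (value of joint lever above 0.015 m and not (x of drum in the frame of fixture above 0.042 m)).
It fails at once if the drum is lifted off the plate or tipped (height (world z) of drum above 0.018 m or angle between drum's own z axis and vertical above 0.25 rad).
It fails at once if the drum or the lever post is gripped between the fingers ((horizontal distance between the grasp point and drum below 0.018 m and height (world z) of the grasp point below 0.055 m and contact force between the fingers and drum above 1 N) or (horizontal distance between the grasp point and lever_post below 0.012 m and height (world z) of the grasp point below 0.085 m and contact force between the fingers and lever above 1 N)).
It fails at once if the drum or the lever is pushed or squeezed with more than 45 N (contact force between the fingers and drum above 45 N or contact force between the fingers and lever above 45 N).
It fails at once if another thing on the cart is moved by more than 20 mm or lifted (distance of any of mug, oil_bottle, screw_tin, eraser_wheel, bail_roller, screwdriver from where it was at the start of the episode above 0.02 m).
It also fails if it takes over 48 s, if anything falls off the work surface, if the arm or the gripper's body presses on something with over 40 N, if the wrist force passes 120 N, or if a joint passes its speed limit or range.

### The arm

A 6-joint arm with a two-finger parallel gripper is mounted at the origin on the work surface. World frame = base frame: x ahead of the robot, y to its left, z up, the work surface at z = 0. Lengths are in m, angles in rad, forces in N, time in s.
With the tool pointing down it reaches from about 0.25 to 0.725 m from the base axis. Payload 4 kg.
Tool frame: the origin (TCP) lies at the very end of the fingers, on their centre line; the grasp point (between the pads) lies 19 mm behind it; z points along the fingers, y is the direction in which the jaws open and shut (so a half turn about z gives the same grasp; the last joint's range is limited). The gripper opens to 85 mm and grips with 20 to 120 N. Pads are 22 mm wide; open, the fingers measure 114 mm over their backs; the gripper's body (76 mm by 85 mm) begins 54 mm behind the grasp point. The pads swing forward as they close: fully open they stand 13 mm farther back than shut.
Start: joints at [-1.145, 0.241, 0.005, 1.335, 0, 1.571], TCP at [0.207, -0.455, 0.202] pointing down, gripper open.
Joint ranges: [-2.72, 2.72], [-1.05, 1.87], [-1.09, 1.28], [-1.99, 2.15], [-1.42, 1.44], [-3.14, 3.14]. Speed limits (rad/s): [2.79, 2.79, 3.14, 3.14, 3.14, 3.14].

### API

Orientations are given as [roll, pitch, yaw] about the fixed x, y, z axes, in that order (R = Rz(yaw) Ry(pitch) Rx(roll)).
In Python, from plant import readout, eyes, ctrl gives the robot as it stands.
- The arm moves only by the tool move_arm, never from a script. Its argument "increments" is a list of rows, each an object with "jaw": the finger opening in m, from 0 to 0.0854; "linear": the shift along the tool's x, y, z in m, a list of three; "dr": the turn, a rotation vector about the tool's x, y, z in degrees, a list of three. In form: [{"jaw": jaw, "linear": [dx, dy, dz], "dr": [rx, ry, rz]}, ...]. A call has 1 to 5 rows; each row shifts and turns the commanded pose from where the row before left it, along the tool's axes as they then stand; what a row does not reach is not made up. A row lasts 1/10 s, in which the tool goes at most 50 mm and 8.59 degrees, less where a joint would pass 70% of its speed; a pose out of reach is approached as far as the arm can. A call with a gripper value outside its range is refused whole. The fingers move at their own pace and stop on an object; "force" is the grip in N (left out, the last holds). Time passes only in rows, so rows that do not move let the fingers close. It gives the time, the measured TCP pose, the force and the opening at its end, in the units of the state.
- readout.read_state(): the state, without advancing time (a new reading comes with each control period).
- eyes.snapshot(name): name is "scene" or "top"; returns (picture, depth): 420x560x3 uint8, red, green, blue; 420x560 float32, m along the optical axis (not along the pixel's ray), 0 where there is no reading.
- eyes.get_calibration(name): a dict with "K" (3x3 intrinsics, pixels), "cam_to_world" (4x4, takes a point from camera to world coordinates). Camera axes: x right, y down, z forward; pixel columns grow to the right and rows downward; lengths in m; the calibration is good to about 2 mm. A picture is of the moment at which its call begins. get_calibration takes no time and is no camera call.
- ctrl.job_done(): hands the job in, once; it reports no verdict.
The state is a dict: "clock": time; "joint_pos": joint angles; "qvel": joint speeds; "tau": joint torques, N m; "tool_pos": TCP position; "eef_rot": TCP orientation; "ft_force": force on the tool from outside, world axes, zero at the start; "wrist_torque": the same for the moment, N m; "gripper_width": finger opening in m.
Only numpy, scipy, OpenCV 4.12 (cv2) and the standard library are available. Lean on these libraries where they do the work, as an engineer would, in place of code of your own. Each camera call takes 0.05 s, during which the arm holds its last target.

## Working session

There is one attempt and no reset: what is moved stays moved. The work goes in short steps, Python scripts to look and compute and a tool call to move; the robot and the scene stay as the last step left them, time stands still between calls to the robot, and variables do not carry over. Pictures are saved under pics/ and viewed, and the job is handed in when it is done.

Besides the shell and the picture viewer there is one more tool, called after "Call:" as name(argument=value, ...) on one line, values as JSON. move_arm: Moves the arm, as the interface text tells. Its arguments: {"type":"object","properties":{"increments":{"type":"array"},"force":{"type":"number"}},"required":["increments"]}

```bash
mkdir -p pics
cat > h.py <<'E'
import numpy as np,cv2
from plant import readout,eyes,ctrl
def snap(n,tag):
    p,d=eyes.snapshot(n); np.savez(f'{tag}.npz',p=p,d=d); cv2.imwrite(f'pics/{tag}.png',p[:,:,::-1]); return p,d
def world(n,d,u,v):
    c=eyes.get_calibration(n);K=np.array(c['K']);T=np.array(c['cam_to_world'])
    z=d[v,u]; q=np.linalg.inv(K)@[u,v,1]*z
    return (T@np.r_[q,1])[:3]
def cloud(n,d):
    c=eyes.get_calibration(n);K=np.array(c['K']);T=np.array(c['cam_to_world'])
    v,u=np.mgrid[:d.shape[0],:d.shape[1]]
    q=np.stack([u,v,np.ones_like(u)],-1)@np.linalg.inv(K).T*d[...,None]
    return q@T[:3,:3].T+T[:3,3]
E
python3 - <<'E'
from h import *
s=readout.read_state();print(s)
for n in('scene','top'):
    snap(n,n+'1');c=eyes.get_calibration(n);print(c)
E
```

```text
{'clock': 0.0, 'joint_pos': array([-1.14499426e+00,  2.41392742e-01,  3.69221413e-03,  1.33515918e+00,
        2.69533046e-06,  1.57079327e+00]), 'qvel': array([-0.00031145,  0.00057274,  0.00182648, -0.00114851, -0.00026802,
        0.00048881]), 'tau': array([ 1.33124322e-03, -3.72320616e+01,  2.52403915e+01,  1.71439396e-02,
       -5.89342267e-05, -2.17375558e-06]), 'tool_pos': array([ 0.20624057, -0.45472307,  0.20091088]), 'eef_rot': array([-3.13952927e+00, -2.70162849e-06,  4.25805119e-01]), 'ft_force': array([-0.08473388,  0.52567491, -1.03153075]), 'wrist_torque': array([-0.03652303, -0.04355831, -0.01000557]), 'gripper_width': 0.08524536971931819}
{'K': array([[458.07888338,   0.        , 283.78742706],
       [  0.        , 458.07888338, 213.4254425 ],
       [  0.        ,   0.        ,   1.        ]]), 'cam_to_world': array([[-0.21433193,  0.66169398, -0.71848653,  1.18689686],
       [ 0.97668367,  0.13593589, -0.16616392,  0.06538173],
       [-0.01228156, -0.73734829, -0.67540111,  0.7199416 ],
       [ 0.        ,  0.        ,  0.        ,  1.        ]])}
{'K': array([[415.36527797,   0.        , 276.67104073],
       [  0.        , 415.36527797, 213.08813698],
       [  0.        ,   0.        ,   1.        ]]), 'cam_to_world': array([[-0.00264741, -0.99466244,  0.10314852,  0.40416495],
       [-0.99974694,  0.00493692,  0.02194731, -0.09862746],
       [-0.02233941, -0.10306431, -0.9944238 ,  1.04658715],
       [ 0.        ,  0.        ,  0.        ,  1.        ]])}
```

View pics/scene1.png

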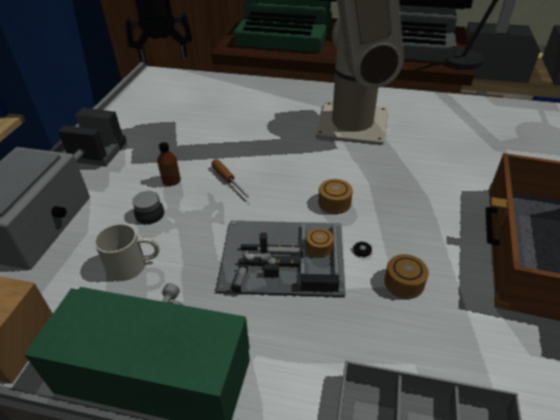

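View pics/top1.png

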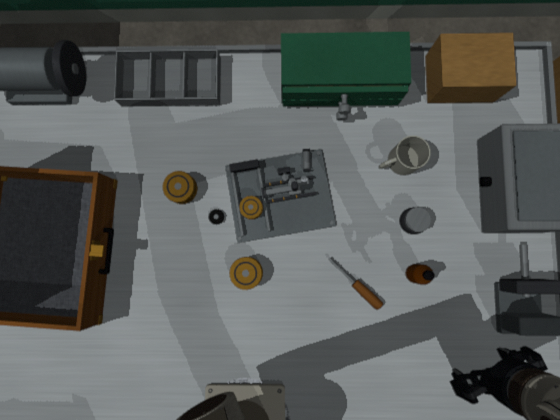

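Run:
```python
from h import *
p=np.load('top1.npz')['p'];q=np.load('scene1.npz')['p']
cv2.imwrite('pics/tc.png',cv2.resize(p[140:250,210:345,::-1],None,fx=5.9,fy=5.4,interpolation=cv2.INTER_CUBIC)) if 0 else cv2.imwrite('pics/tc.png',cv2.resize(p[140:250,210:345,::-1],None,fx=5,fy=5,interpolation=cv2.INTER_CUBIC))
cv2.imwrite('pics/sc.png',cv2.resize(q[210:305,210:355,::-1],None,fx=5,fy=5,interpolation=cv2.INTER_CUBIC))
d=np.load('top1.npz')['d'];W=cloud('top',d)
z=W[140:250,210:345,2]
cv2.imwrite('pics/tz.png',cv2.resize(cv2.applyColorMap(np.clip(z*1000*3,0,255).astype('uint8'),cv2.COLORMAP_JET),None,fx=5,fy=5,interpolation=cv2.INTER_NEAREST))
```

```text
(no output)
```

View pics/tc.png

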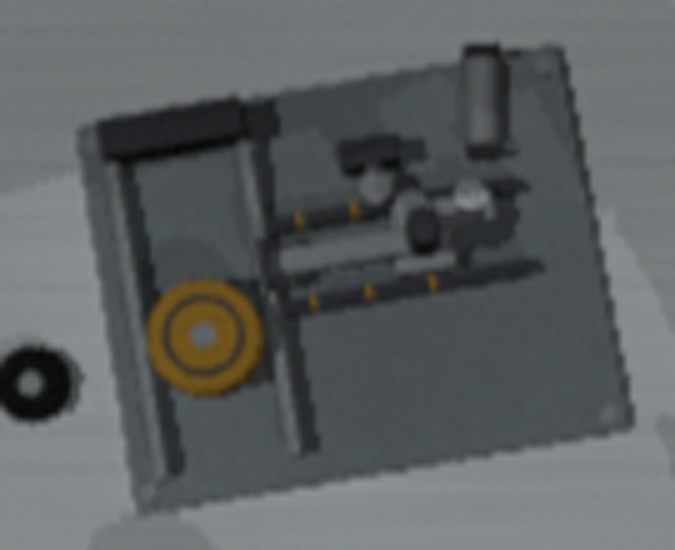

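View pics/sc.png

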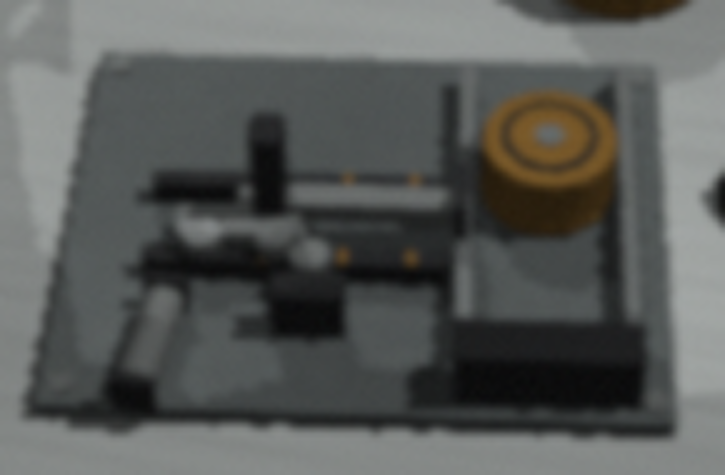

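View pics/tz.png

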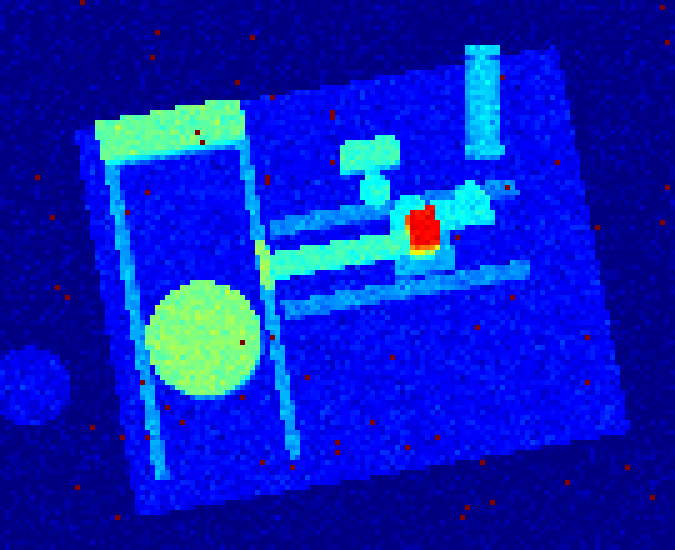

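```bash
cat >> h.py <<'E'
def fixture(d):
    W=cloud('top',d);m=np.zeros(d.shape,bool);m[135:255,218:345]=1
    z=W[...,2]; mm=(m&(z>0.005)&(z<0.09)).astype('uint8')
    n,l,s,c=cv2.connectedComponentsWithStats(mm); i=1+np.argmax(s[1:,4])
    P=W[(l==i)&(z<0.014)][:,:2]
    return cv2.minAreaRect((P*1000).astype('float32')),W,(l==i)
E
python3 - <<'E'
from h import *
d=np.load('top1.npz')['d']
r,W,m=fixture(d);print(r, cv2.boxPoints(r))
P=W[m];print('plate z',np.median(P[(P[:,2]<.016)][:,2]))
# orientation from corners
b=cv2.boxPoints(r)
c=np.array(r[0]);
# +x dir: long side is y. 
e=[b[1]-b[0],b[2]-b[1]];e=[v/np.linalg.norm(v) for v in e if np.linalg.norm(v)<225][0]
if e[0]<0:e=-e
ex=e;ey=np.array([-e[1],e[0]]);O=c+75*ey
print('yaw',np.arctan2(ex[1],ex[0]),'O',O)
F=np.c_[(P[:,:2]*1000-O)@ex,(P[:,:2]*1000-O)@ey,P[:,2]*1000]
def sel(n,k):
    q=F[k];print(n,len(q),q.min(0).round(1),q.max(0).round(1),np.median(q,0).round(1))
sel('post',(F[:,2]>60));sel('block',(F[:,2]>35)&(F[:,0]>70)&(abs(F[:,1])<45))
k=(F[:,2]>36)&(F[:,2]<48)&(F[:,0]<60)&(abs(F[:,1])<35);sel('drum',k)
print(cv2.minEnclosingCircle(F[k][:,:2].astype('float32')))
w=(F[:,2]>19)&(F[:,2]<29)&(abs(F[:,0]+65)<15);sel('wallL',w&(F[:,1]>0));sel('wallR',w&(F[:,1]<0))
w=(F[:,2]>19)&(F[:,2]<29)&(abs(F[:,0]-50)<12);sel('wallL',w&(F[:,1]>0)&(F[:,1]<45));sel('wallR',w&(F[:,1]<0)&(F[:,1]>-45))
np.savez('fx.npz',O=O,ex=ex,ey=ey)
E
```

```text
((558.102783203125, -81.66017150878906), (203.28636169433594, 252.01898193359375), 9.68127155303955) [[ 436.7165     25.46171 ]
 [ 479.09784  -222.96814 ]
 [ 679.4891   -188.78206 ]
 [ 637.1077     59.647797]]
plate z 0.010436578952318198
yaw 0.16897003 O [545.49024868  -7.72828674]
post 49 [  -1.3 -120.9   61.8] [  16.2 -107.2   77.7] [   6.4 -114.4   74.7]
block 238 [ 73.2 -37.3  35.4] [93.9 35.2 47.7] [83.  -1.  40.3]
drum 422 [-50.3 -34.8  36.3] [19.3 27.7 47.9] [-22.4  -0.9  42.7]
((-11.625056266784668, -7.820912837982178), 40.693328857421875)
wallL 33 [-79.8   1.3  19.8] [-50.2  36.1  27.6] [-64.9  32.3  24. ]
wallR 31 [-79.5 -37.2  20.7] [-51.  -31.2  27.9] [-65.9 -34.2  24.3]
wallL 22 [38.9 29.6 20.9] [60.1 35.  28.7] [49.5 32.3 24.4]
wallR 24 [ 39.8 -37.5  19.9] [ 61.5 -31.7  28.2] [ 50.5 -34.7  24.3]
```

```bash
cat >> h.py <<'E'
def fx():
    f=np.load('fx.npz');ex,ey=f['ex'],f['ey'];return (f['O']-1.5*ex-1.0*ey),ex,ey
def tcp():
    s=readout.read_state();O,ex,ey=fx();p=s['tool_pos']*1000
    print('t',s['clock'],'fix',((p[:2]-O)@ex).round(1),((p[:2]-O)@ey).round(1),'z',p[2].round(1),'rot',s['eef_rot'].round(4),'f',(s['ft_force'][:2]@ex).round(2),(s['ft_force'][:2]@ey).round(2),s['ft_force'][2].round(2),'g',s['gripper_width'].round(4))
E
cat > pose.py <<'E'
from h import *
tcp()
E
cat > drum.py <<'E'
import sys
from h import *
p,d=snap('top',sys.argv[1]);W=cloud('top',d)[135:255,205:345].reshape(-1,3);O,ex,ey=fx()
F=np.c_[(W[:,:2]*1000-O)@ex,(W[:,:2]*1000-O)@ey,W[:,2]*1000]
k=(F[:,2]>36)&(F[:,2]<48)&(F[:,0]<71)&(abs(F[:,1])<27)&(F[:,0]>-80);q=F[k]
print('drum',len(q),np.percentile(q[:,0],[1,50,99]).round(1),np.percentile(q[:,1],[1,50,99]).round(1),np.median(q[:,2]))
k=(F[:,2]>62)&(F[:,2]<80)&(F[:,0]<25)&(F[:,0]>-10)&(F[:,1]<-40);q=F[k]
print('post',len(q),q.min(0),q.max(0))
cv2.imwrite(f'pics/{sys.argv[1]}c.png',cv2.resize(p[130:260,200:350,::-1],None,fx=5,fy=4.6) if 0 else cv2.resize(p[130:250,200:350,::-1],None,fx=5,fy=5))
E
python3 pose.py; python3 drum.py t2
```

```text
drum 409 [-47.3 -21.4   5.3] [-25.    0.1  25.8] 42.762069356503396
post 47 [   0.17994191 -120.04429167   63.16254268] [  18.26127395 -106.21832716   79.12017437]Traceback (most recent call last):
  File "pose.py", line 2, in <module>
    tcp()
    ~~~^^
  File "h.py", line 24, in tcp
    print('t',s['clock'],'fix',((p[:2]-O)@ex).round(1),((p[:2]-O)@ey).round(1),'z',p[2].round(1),'rot',s['eef_rot'].round(4),'f',(s['ft_force'][:2]@ex).round(2),(s['ft_force'][:2]@ey).round(2),s['ft_force'][2].round(2),'g',s['gripper_width'].round(4))
                                                                                                                                                                                                                               ^^^^^^^^^^^^^^^^^^^^^^^^
AttributeError: 'float' object has no attribute 'round'
```

Call:
move_arm(increments=[{"jaw": 0,"linear": [0,0,0],"dr": [0,0,7.35]},{"jaw": 0,"linear": [0,0,0],"dr": [0,0,7.35]},{"jaw": 0,"linear": [0,0,0],"dr": [0,0,0]}], force=20)

```text
clock: 0.45
tool_pos: [0.2064, -0.4551, 0.2014]
eef_rot: [-3.141, 0.0, 0.17]
ft_force: [-0.2, -0.4, -0.5]
gripper_width: 0.0441
```

```bash
python3 pose.py
```

```text
Traceback (most recent call last):
  File "pose.py", line 2, in <module>
    tcp()
    ~~~^^
  File "h.py", line 24, in tcp
    print('t',s['clock'],'fix',((p[:2]-O)@ex).round(1),((p[:2]-O)@ey).round(1),'z',p[2].round(1),'rot',s['eef_rot'].round(4),'f',(s['ft_force'][:2]@ex).round(2),(s['ft_force'][:2]@ey).round(2),s['ft_force'][2].round(2),'g',s['gripper_width'].round(4))
                                                                                                                                                                                                                               ^^^^^^^^^^^^^^^^^^^^^^^^
AttributeError: 'float' object has no attribute 'round'
```

```bash
sed -i "s/s\['gripper_width'\].round(4)/round(s['gripper_width'],4)/" h.py; python3 pose.py
```

```text
t 0.45 fix -408.0 -383.0 z 201.4 rot [-3.1408e+00  2.0000e-04  1.6950e-01] f -0.28 -0.37 -0.46 g 0.0441
```

View pics/t2c.png

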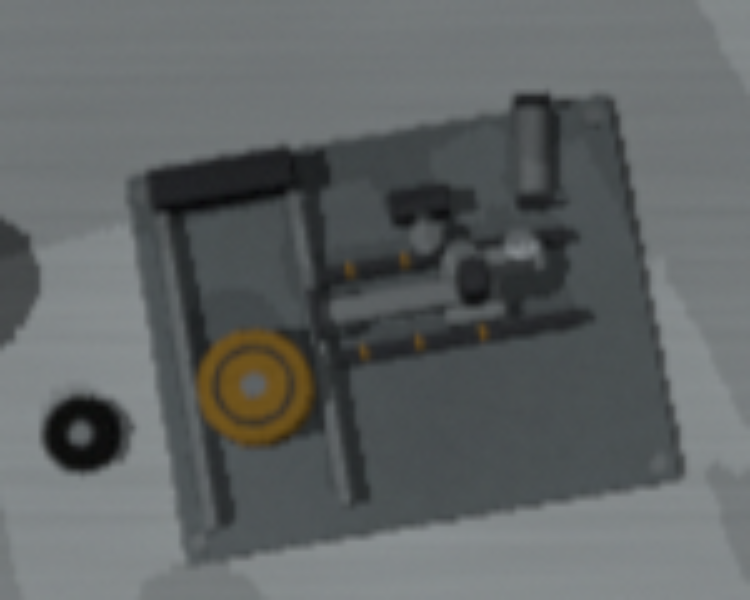

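Call:
move_arm(increments=[{"jaw": 0,"linear": [0.027,-0.032,0],"dr": [0,0,0]},{"jaw": 0,"linear": [0.027,-0.032,0],"dr": [0,0,0]},{"jaw": 0,"linear": [0.027,-0.032,0],"dr": [0,0,0]},{"jaw": 0,"linear": [0.027,-0.032,0],"dr": [0,0,0]},{"jaw": 0,"linear": [0.027,-0.032,0],"dr": [0,0,0]}])

```text
clock: 0.95
tool_pos: [0.3131, -0.2734, 0.2017]
eef_rot: [3.142, -0.0, 0.172]
ft_force: [0.6, -0.1, -0.2]
gripper_width: 0.0
```

Call:
move_arm(increments=[{"jaw": 0,"linear": [0.027,-0.032,0],"dr": [0,0,0]},{"jaw": 0,"linear": [0.027,-0.032,0],"dr": [0,0,0]},{"jaw": 0,"linear": [0.027,-0.032,0],"dr": [0,0,0]},{"jaw": 0,"linear": [0.027,-0.032,0],"dr": [0,0,0]},{"jaw": 0,"linear": [0.027,-0.032,0],"dr": [0,0,0]}])

```text
clock: 1.45
tool_pos: [0.4193, -0.0928, 0.2019]
eef_rot: [3.141, -0.0, 0.172]
ft_force: [1.3, -1.1, 0.4]
gripper_width: -0.0003
```

Call:
move_arm(increments=[{"jaw": 0,"linear": [0.027,-0.032,0],"dr": [0,0,0]},{"jaw": 0,"linear": [0.02,-0.028,0],"dr": [0,0,0]},{"jaw": 0,"linear": [0,0,0],"dr": [0,0,0]}])

```text
clock: 1.75
tool_pos: [0.4565, -0.0241, 0.2015]
eef_rot: [-3.141, -0.001, 0.178]
ft_force: [0.1, -0.7, 0.4]
gripper_width: 0.0002
```

```bash
python3 pose.py
```

```text
t 1.75 fix -89.0 -0.1 z 201.5 rot [-3.1406e+00 -6.0000e-04  1.7790e-01] f -0.03 -0.74 0.35 g 0.0002
```

Call:
move_arm(increments=[{"jaw": 0,"linear": [0,0,0.04],"dr": [0,0,0.3]},{"jaw": 0,"linear": [0,0,0.04],"dr": [0,0,0]},{"jaw": 0,"linear": [0,0,0.04],"dr": [0,0,0]},{"jaw": 0,"linear": [0,0,0.03],"dr": [0,0,0]},{"jaw": 0,"linear": [0,0,0.01],"dr": [0,0,0]}])

```text
clock: 2.25
tool_pos: [0.4516, -0.0279, 0.0388]
eef_rot: [-3.14, 0.007, 0.165]
ft_force: [-1.3, -0.6, -0.3]
gripper_width: -0.0
```

Call:
move_arm(increments=[{"jaw": 0,"linear": [0,0,0.013],"dr": [0,0,0]},{"jaw": 0,"linear": [0,0,0],"dr": [0,0,0]}])

```text
clock: 2.45
tool_pos: [0.454, -0.0278, 0.0282]
eef_rot: [-3.141, 0.002, 0.165]
ft_force: [-1.0, -0.1, -0.3]
gripper_width: 0.0
```

```bash
python3 pose.py
python3 - <<'E'
from h import *
p,d=snap('scene','s3')
cv2.imwrite('pics/s3c.png',cv2.resize(p[150:300,200:360,::-1],None,fx=4,fy=4))
E
```

```text
t 2.45 fix -92.1 -3.4 z 28.2 rot [-3.1412e+00  2.3000e-03  1.6460e-01] f -0.99 0.09 -0.33 g 0.0
```

View pics/s3c.png

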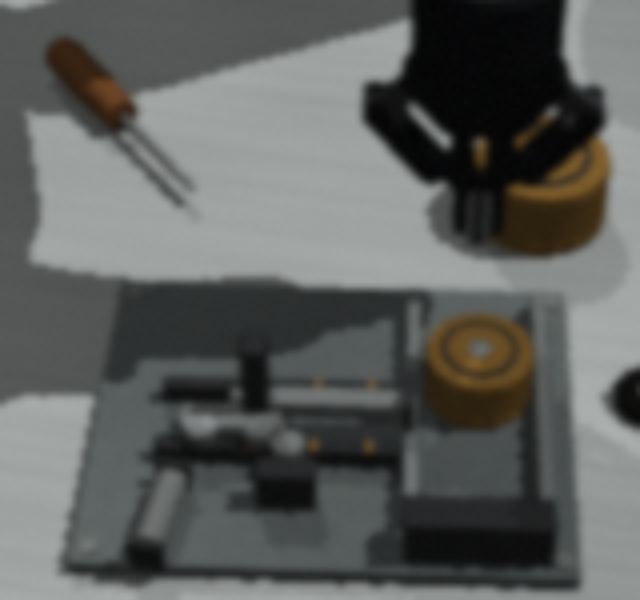

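Call:
move_arm(increments=[{"jaw": 0,"linear": [0.01,-0.003,0],"dr": [0,0,0]},{"jaw": 0,"linear": [0.01,0,0],"dr": [0,0,0]},{"jaw": 0,"linear": [0.005,0,0],"dr": [0,0,0]},{"jaw": 0,"linear": [0.005,0,0],"dr": [0,0,0]},{"jaw": 0,"linear": [0.005,0,0],"dr": [0,0,0]}])

```text
clock: 3.0
tool_pos: [0.4896, -0.0186, 0.029]
eef_rot: [3.142, -0.0, 0.164]
ft_force: [-0.9, 0.4, -1.2]
gripper_width: -0.0001
```

```bash
python3 pose.py
```

```text
t 3.0 fix -55.4 -0.3 z 29.0 rot [ 3.1415e+00 -2.0000e-04  1.6430e-01] f -0.83 0.55 -1.23 g -0.0001
```

Call:
move_arm(increments=[{"jaw": 0,"linear": [0.005,0,0],"dr": [0,0,0]},{"jaw": 0,"linear": [0.005,0,0],"dr": [0,0,0]},{"jaw": 0,"linear": [0.005,0,0],"dr": [0,0,0]},{"jaw": 0,"linear": [0.005,0,0],"dr": [0,0,0]},{"jaw": 0,"linear": [0.005,0,0],"dr": [0,0,0]}])

```text
clock: 3.5
tool_pos: [0.5141, -0.0146, 0.0288]
eef_rot: [3.142, 0.0, 0.164]
ft_force: [0.6, -0.2, 0.0]
gripper_width: -0.0003
```

```bash
python3 pose.py; python3 drum.py t4
```

```text
t 3.5 fix -30.6 -0.5 z 28.8 rot [3.1416e+00 1.0000e-04 1.6390e-01] f 0.58 -0.3 0.02 g -0.0003
drum 5 [-46.9 -41.3 -37.4] [-21.1 -17.7  -9.3] 40.371863178044535
post 48 [   0.15983694 -120.00627869   62.36449087] [  17.90280604 -106.25284105   78.46788568]
```

View pics/t4c.png

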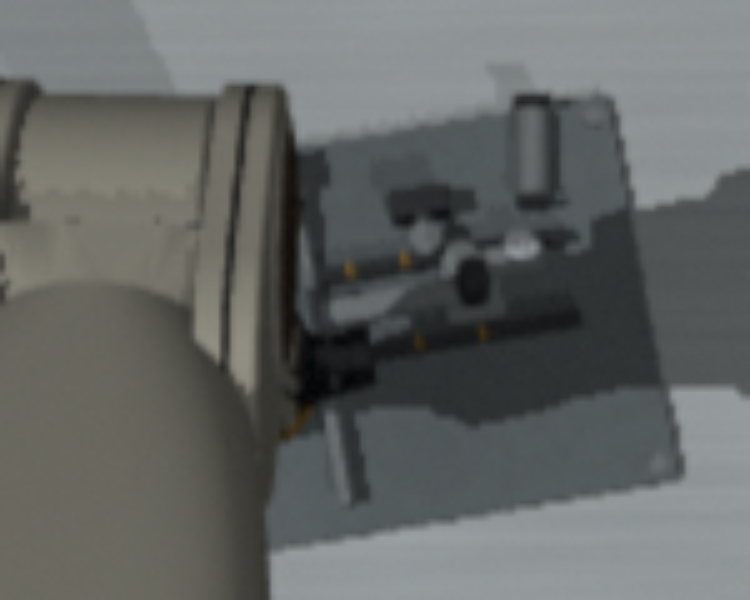

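Run:
```python
from h import *
p,d=snap('scene','s4')
cv2.imwrite('pics/s4c.png',cv2.resize(p[150:300,200:360,::-1],None,fx=4,fy=4))
```

```text
(no output)
```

View pics/s4c.png

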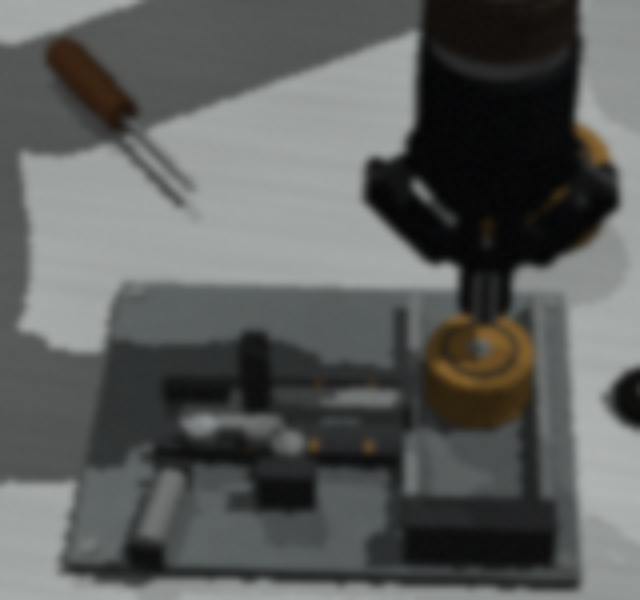

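Run:
```python
from h import *
O,ex,ey=fx()
d=np.load('s4.npz')['d'];W=cloud('scene',d)
F=np.stack([(W[...,:2]*1000-O)@ex,(W[...,:2]*1000-O)@ey,W[...,2]*1000],-1)
for v in range(210,262,2): print(v,F[v,320].round(0),F[v,323].round(0))
d=np.load('scene1.npz')['d'];W=cloud('scene',d)
F=np.stack([(W[...,:2]*1000-O)@ex,(W[...,:2]*1000-O)@ey,W[...,2]*1000],-1)
print()
for v in range(225,282,3): print(v,F[v,320].round(0))
```

```text
210 [-35.  -2. 107.] [-23.   3. 117.]
212 [-29.  -2. 107.] [-18.   3. 117.]
214 [-19.  -2. 111.] [-18.   3. 112.]
216 [-17.  -2. 107.] [-17.   4. 107.]
218 [-22.  -2.  96.] [-20.   4.  99.]
220 [-18.  -2.  95.] [-20.   4.  93.]
222 [-19.  -1.  88.] [-20.   5.  88.]
224 [-19.  -1.  83.] [-18.   5.  84.]
226 [-19.  -1.  77.] [-18.   5.  79.]
228 [-19.  -1.  72.] [-19.   5.  73.]
230 [-19.  -1.  67.] [-20.   6.  65.]
232 [-35.   0.  45.] [-34.   7.  46.]
234 [-30.   0.  44.] [-29.   7.  45.]
236 [-23.   0.  45.] [-24.   7.  45.]
238 [-19.   0.  43.] [-18.   7.  44.]
240 [-12.   0.  45.] [-13.   6.  44.]
242 [-9.  0. 42.] [-7.  6. 44.]
244 [-2.  0. 43.] [-3.  6. 43.]
246 [ 4.  0. 43.] [ 4.  6. 44.]
248 [ 5.  0. 39.] [ 5.  6. 39.]
250 [ 5.  1. 32.] [ 3.  7. 31.]
252 [ 6.  1. 28.] [ 5.  7. 28.]
254 [ 6.  1. 21.] [ 3.  7. 19.]
256 [ 5.  1. 15.] [ 4.  7. 14.]
258 [ 8.  1. 12.] [ 7.  8. 11.]
260 [12.  1. 11.] [13.  7. 12.]

225 [-90.   2.  12.]
228 [-50.   1.  42.]
231 [-38.   1.  45.]
234 [-29.   0.  45.]
237 [-19.   0.  46.]
240 [-12.   0.  44.]
243 [-5.  0. 43.]
246 [ 3.  0. 43.]
249 [ 6.  0. 37.]
252 [ 4.  1. 26.]
255 [ 5.  1. 18.]
258 [ 8.  1. 12.]
261 [14.  1.  9.]
264 [24.  1. 12.]
267 [31.  1. 10.]
270 [38.  1. 10.]
273 [46.  1.  9.]
276 [80. -1. 41.]
279 [89. -1. 43.]
```

Run:
```python
from h import *
O,ex,ey=fx()
for f,us in (('s3',(316,319,322)),('s4',(318,326))):
  d=np.load(f+'.npz')['d'];W=cloud('scene',d)
  F=np.stack([(W[...,:2]*1000-O)@ex,(W[...,:2]*1000-O)@ey,W[...,2]*1000],-1)
  for v in range(186,236,2): print(f,v,*[F[v,u].round(0) for u in us])
p=np.load('s4.npz')['p'];cv2.imwrite('pics/s4z.png',cv2.resize(p[180:265,290:360,::-1],None,fx=8,fy=7,interpolation=cv2.INTER_NEAREST))
s=readout.read_state();print(s)
```

```text
s3 186 [-76. -11. 134.] [-186.   -0.   46.] [-81.   2. 131.]
s3 188 [-75. -11. 131.] [-179.   -0.   46.] [-76.   2. 129.]
s3 190 [-74. -11. 126.] [-172.   -0.   45.] [-77.   2. 124.]
s3 192 [-81. -10. 115.] [-104.   -3.   96.] [-81.   2. 115.]
s3 194 [-80. -10. 110.] [-96.  -3.  97.] [-80.   2. 111.]
s3 196 [-81. -10. 104.] [-91.  -3.  96.] [-82.   3. 103.]
s3 198 [-81. -10.  98.] [-83.  -3.  97.] [-80.   3. 100.]
s3 200 [-85.  -9.  89.] [-80.  -3.  94.] [-82.   3.  93.]
s3 202 [-80.  -9.  88.] [-81.  -3.  88.] [-81.   3.  88.]
s3 204 [-82.  -9.  81.] [-83.  -3.  80.] [-83.   4.  80.]
s3 206 [-83.  -9.  75.] [-83.  -2.  75.] [-86.   4.  72.]
s3 208 [-82.  -9.  70.] [-83.  -2.  69.] [-86.   4.  67.]
s3 210 [-83.  -8.  63.] [-83.  -2.  64.] [-150.    8.    4.]
s3 212 [-145.   -6.    1.] [-143.    1.    3.] [-147.    8.   -0.]
s3 214 [-137.   -6.    2.] [-140.    1.   -0.] [-138.    8.    1.]
s3 216 [-131.   -6.    1.] [-134.    1.   -1.] [-131.    8.    1.]
s3 218 [-125.   -6.    1.] [-124.    1.    2.] [-125.    8.    1.]
s3 220 [-116.   -6.    3.] [-118.    1.    1.] [-122.    8.   -
[... 1409 characters left out ...]
 [-28.  -4.  46.] [-28.  13.  46.]
{'clock': 3.6, 'joint_pos': array([-2.82906191e-02,  4.11625061e-01, -2.35428177e-01,  9.23005467e-01,
        2.41662271e-05,  2.94918143e+00]), 'qvel': array([-0.00170639, -0.00816852, -0.01671862,  0.00430257, -0.00164903,
       -0.00306469]), 'tau': array([ 3.39936255e-02, -4.07547712e+01,  2.09946245e+01,  7.74601445e-03,
        7.93171988e-03,  8.57214967e-03]), 'tool_pos': array([ 0.5145902 , -0.01455391,  0.02882783]), 'eef_rot': array([ 3.14147532e+00, -7.28630464e-04,  1.64120657e-01]), 'ft_force': array([-0.55500539, -0.56289911,  0.09620739]), 'wrist_torque': array([0.04663943, 0.02928581, 0.0074488 ]), 'gripper_width': 0.00019419048844110398}
```

View pics/s4z.png

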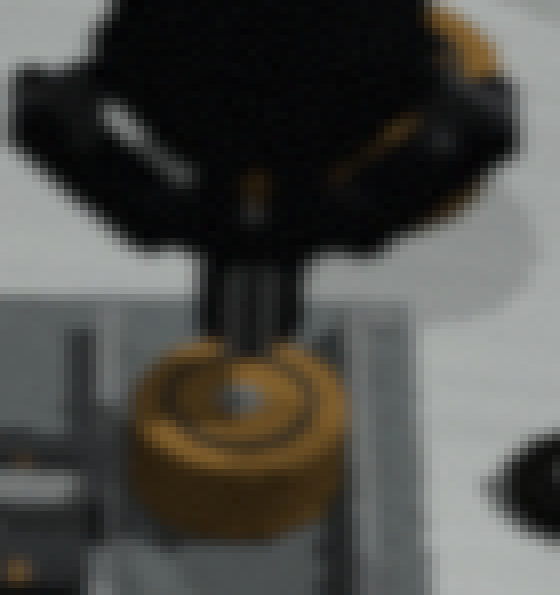

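Call:
move_arm(increments=[{"jaw": 0,"linear": [-0.02,0,0],"dr": [0,0,0]},{"jaw": 0,"linear": [-0.02,0,0],"dr": [0,0,0]},{"jaw": 0,"linear": [-0.017,0,0],"dr": [0,0,0]},{"jaw": 0,"linear": [0,0,0.012],"dr": [0,0,0]},{"jaw": 0,"linear": [0,0,0.006],"dr": [0,0,0]}])

```text
clock: 4.1
tool_pos: [0.4566, -0.024, 0.0104]
eef_rot: [-3.141, 0.001, 0.164]
ft_force: [-0.9, -0.2, -0.2]
gripper_width: -0.0002
```

Call:
move_arm(increments=[{"jaw": 0,"linear": [0,0,0],"dr": [0,0,0]},{"jaw": 0,"linear": [0,0,0],"dr": [0,0,0]}])

```text
clock: 4.3
tool_pos: [0.4578, -0.0239, 0.0108]
eef_rot: [3.142, 0.0, 0.164]
ft_force: [-0.7, -1.1, 0.8]
gripper_width: 0.0001
```

```bash
cat > tip.py <<'E'
import sys
from h import *
tcp(); p,d=snap('scene',sys.argv[1]);O,ex,ey=fx();W=cloud('scene',d)
F=np.stack([(W[...,:2]*1000-O)@ex,(W[...,:2]*1000-O)@ey,W[...,2]*1000],-1)
cv2.imwrite(f'pics/{sys.argv[1]}c.png',cv2.resize(p[150:300,200:360,::-1],None,fx=4,fy=4))
for v in range(*map(int,sys.argv[2:5])): print(v,*[F[v,int(u)].round(0) for u in sys.argv[5:]])
E
python3 tip.py s5 206 234 2 316 319 322
```

```text
t 4.3 fix -87.7 -0.2 z 10.8 rot [3.1416 0.     0.1641] f -0.85 -1.02 0.8 g 0.0001
206 [-82.  -9.  76.] [-80.  -2.  77.] [-78.   4.  80.]
208 [-81.  -9.  70.] [-76.  -2.  75.] [-78.   4.  74.]
210 [-82.  -8.  64.] [-80.  -2.  66.] [-77.   4.  69.]
212 [-82.  -8.  58.] [-78.  -2.  62.] [-79.   5.  62.]
214 [-82.  -8.  52.] [-76.  -2.  58.] [-77.   5.  57.]
216 [-131.   -6.    1.] [-77.  -1.  52.] [-78.   5.  51.]
218 [-125.   -6.    1.] [-76.  -1.  47.] [-78.   5.  45.]
220 [-117.   -6.    2.] [-118.    1.    2.] [-118.    8.    1.]
222 [-111.   -6.    1.] [-108.    1.    4.] [-113.    8.    0.]
224 [-94.  -6.  11.] [-97.   0.   9.] [-94.   7.  12.]
226 [-89.  -6.  10.] [-87.   0.  11.] [-89.   7.  10.]
228 [-79.  -7.  13.] [-47.  -1.  45.] [-79.   7.  14.]
230 [-43.  -8.  43.] [-41.  -2.  45.] [-41.   5.  45.]
232 [-37.  -8.  43.] [-35.  -2.  45.] [-35.   5.  45.]
```

View pics/s5c.png

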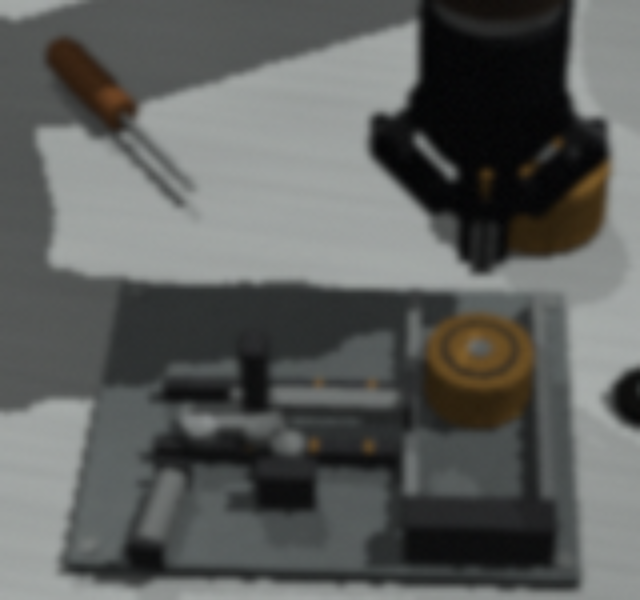

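Call:
move_arm(increments=[{"jaw": 0,"linear": [0,0,0.005],"dr": [0,0,0]},{"jaw": 0,"linear": [0,0,0.005],"dr": [0,0,0]},{"jaw": 0,"linear": [0,0,0.004],"dr": [0,0,0]},{"jaw": 0,"linear": [0,0,0],"dr": [0,0,0]}])

```text
clock: 4.75
tool_pos: [0.4567, -0.0239, -0.004]
eef_rot: [-3.141, 0.002, 0.164]
ft_force: [-0.4, -0.6, 0.3]
gripper_width: 0.0004
```

```bash
python3 tip.py s6 212 232 2 316 319 322
```

```text
t 4.75 fix -88.7 -0.0 z -4.0 rot [-3.1412e+00  1.6000e-03  1.6400e-01] f -0.46 -0.5 0.26 g 0.0004
212 [-82.  -8.  58.] [-78.  -2.  62.] [-79.   5.  61.]
214 [-84.  -8.  51.] [-79.  -2.  55.] [-80.   5.  55.]
216 [-83.  -8.  46.] [-79.  -1.  50.] [-79.   5.  50.]
218 [-83.  -7.  39.] [-79.  -1.  44.] [-78.   5.  45.]
220 [-81.  -7.  35.] [-77.  -1.  40.] [-79.   6.  38.]
222 [-109.   -6.    3.] [-81.  -1.  30.] [-76.   6.  35.]
224 [-95.  -6.  10.] [-94.   0.  11.] [-94.   7.  12.]
226 [-87.  -6.  12.] [-85.   0.  14.] [-87.   7.  12.]
228 [-82.  -6.  10.] [-50.  -1.  42.] [-80.   7.  13.]
230 [-43.  -8.  42.] [-42.  -1.  44.] [-46.   5.  40.]
```

View pics/s6c.png

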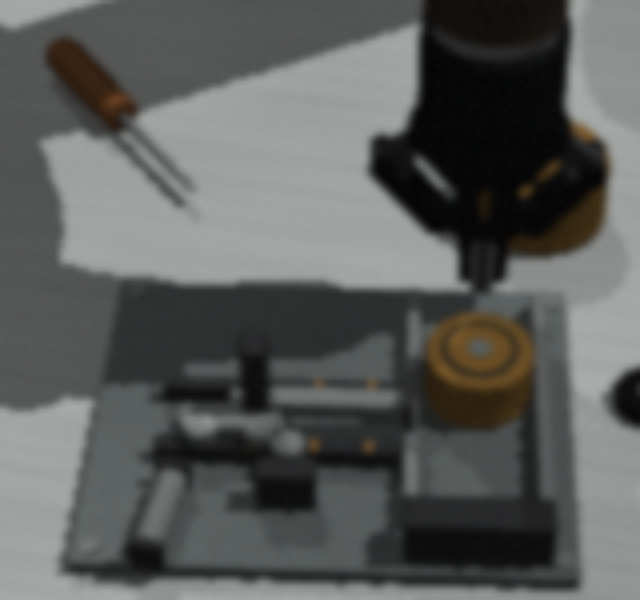

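Call:
move_arm(increments=[{"jaw": 0,"linear": [0.01,0,0],"dr": [0,0,0]},{"jaw": 0,"linear": [0.008,0,0],"dr": [0,0,0]},{"jaw": 0,"linear": [0.004,0,0],"dr": [0,0,0]},{"jaw": 0,"linear": [0.004,0,0],"dr": [0,0,0]},{"jaw": 0,"linear": [0.004,0,0],"dr": [0,0,0]}])

```text
clock: 5.3
tool_pos: [0.4862, -0.0191, -0.0033]
eef_rot: [3.141, 0.003, 0.164]
ft_force: [-4.2, -0.9, 5.2]
gripper_width: 0.0003
```

Call:
move_arm(increments=[{"jaw": 0,"linear": [0.004,0,0],"dr": [0,0,0]},{"jaw": 0,"linear": [0.004,0,0],"dr": [0,0,0]},{"jaw": 0,"linear": [0.004,0,0],"dr": [0,0,0]},{"jaw": 0,"linear": [0.004,0,0],"dr": [0,0,0]},{"jaw": 0,"linear": [0.004,0,0],"dr": [0,0,0]}])

```text
clock: 5.8
tool_pos: [0.507, -0.0157, -0.0034]
eef_rot: [-3.141, 0.0, 0.164]
ft_force: [-2.5, -0.8, -0.6]
gripper_width: -0.0
```

```bash
python3 tip.py s7 224 254 2 316 319 322
```

```text
t 5.8 fix -37.8 -0.4 z -3.4 rot [-3.1414e+00  1.0000e-04  1.6400e-01] f -2.61 -0.37 -0.6 g -0.0
224 [-25.  -9.  78.] [-25.  -3.  77.] [-27.   3.  75.]
226 [-24.  -9.  72.] [-28.  -3.  69.] [-25.   3.  72.]
228 [-31.  -8.  60.] [-28.  -2.  63.] [-27.   4.  65.]
230 [-29.  -8.  56.] [-29.  -2.  56.] [-27.   4.  59.]
232 [-32.  -8.  48.] [-26.  -2.  54.] [-27.   4.  53.]
234 [-32.  -8.  42.] [-28.  -2.  46.] [-28.   4.  46.]
236 [-22.  -8.  45.] [-26.  -2.  42.] [-26.   5.  43.]
238 [-18.  -8.  44.] [-18.  -2.  44.] [-18.   4.  44.]
240 [-14.  -8.  42.] [-12.  -2.  44.] [-14.   4.  43.]
242 [-6. -8. 45.] [-7. -2. 43.] [-7.  4. 44.]
244 [-1. -8. 43.] [-0. -2. 45.] [-2.  4. 44.]
246 [ 3. -8. 43.] [ 6. -2. 46.] [ 4.  4. 44.]
248 [10. -8. 44.] [11. -2. 45.] [ 9.  4. 43.]
250 [17. -8. 46.] [14. -2. 42.] [13.  4. 41.]
252 [20. -8. 43.] [20. -2. 43.] [20.  4. 43.]
```

View pics/s7c.png

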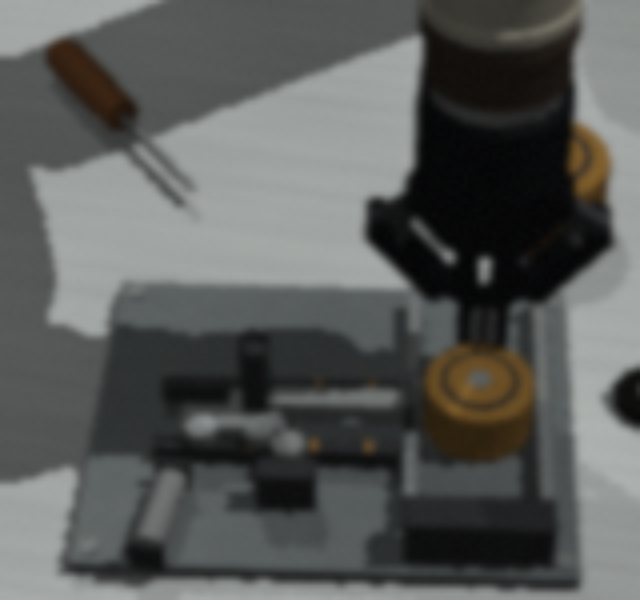

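Call:
move_arm(increments=[{"jaw": 0,"linear": [0.005,0,0],"dr": [0,0,0]},{"jaw": 0,"linear": [0.005,0,0],"dr": [0,0,0]},{"jaw": 0,"linear": [0.005,0,0],"dr": [0,0,0]},{"jaw": 0,"linear": [0.005,0,0],"dr": [0,0,0]},{"jaw": 0,"linear": [0.005,0,0],"dr": [0,0,0]}])

```text
clock: 6.35
tool_pos: [0.5321, -0.0116, -0.0033]
eef_rot: [-3.142, -0.0, 0.164]
ft_force: [-1.3, -0.8, -0.9]
gripper_width: 0.0003
```

Call:
move_arm(increments=[{"jaw": 0,"linear": [0.004,0,0],"dr": [0,0,0]},{"jaw": 0,"linear": [0.003,0,0],"dr": [0,0,0]},{"jaw": 0,"linear": [0.003,0,0],"dr": [0,0,0]},{"jaw": 0,"linear": [0.003,0,0],"dr": [0,0,0]},{"jaw": 0,"linear": [0.003,0,0],"dr": [0,0,0]}])

```text
clock: 6.85
tool_pos: [0.5474, -0.009, -0.0032]
eef_rot: [-3.142, 0.0, 0.164]
ft_force: [-1.8, -0.5, -0.3]
gripper_width: -0.0001
```

```bash
python3 tip.py s8 246 286 3 316 319 322
```

```text
t 6.85 fix 3.2 -0.6 z -3.2 rot [-3.1416e+00  1.0000e-04  1.6400e-01] f -1.81 -0.2 -0.33 g -0.0001
246 [ 7. -8. 47.] [12. -2. 52.] [14.  4. 55.]
249 [ 8. -8. 39.] [13. -2. 44.] [14.  4. 46.]
252 [20. -8. 43.] [21. -2. 44.] [19.  4. 42.]
255 [30. -8. 45.] [29. -2. 44.] [30.  4. 45.]
258 [37. -8. 43.] [39. -2. 46.] [36.  4. 43.]
261 [45. -8. 44.] [45. -2. 45.] [45.  4. 44.]
264 [52. -8. 43.] [52. -2. 43.] [53.  3. 45.]
267 [60. -8. 43.] [61. -2. 44.] [59.  3. 43.]
270 [69. -8. 45.] [66. -2. 42.] [67.  3. 43.]
273 [69. -8. 36.] [70. -2. 38.] [69.  4. 37.]
276 [81. -8. 42.] [80. -3. 41.] [80.  3. 41.]
279 [88. -8. 41.] [88. -3. 42.] [90.  3. 44.]
282 [93. -8. 38.] [92. -3. 38.] [94.  3. 41.]
285 [94. -8. 31.] [94. -2. 31.] [94.  3. 32.]
```

View pics/s8c.png

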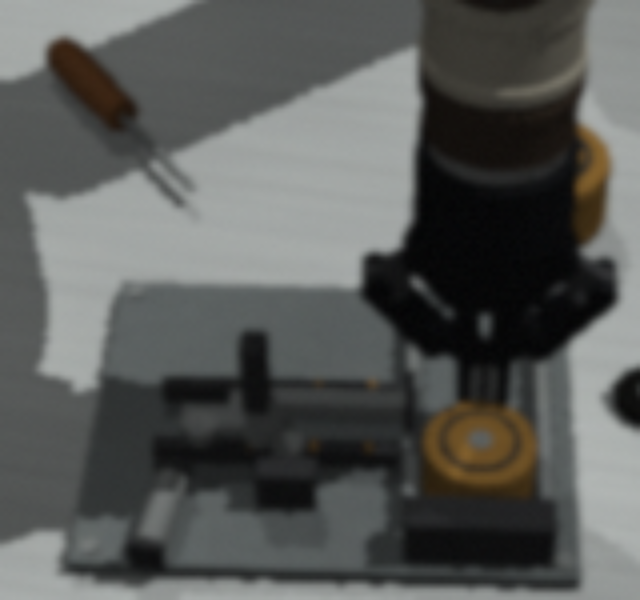

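Drum front is about 5 mm from the block (drum at crop (480,440), block just ahead). Continue slowly until force rises.

Call:
move_arm(increments=[{"jaw": 0,"linear": [0.0015,0,0],"dr": [0,0,0]},{"jaw": 0,"linear": [0.0015,0,0],"dr": [0,0,0]},{"jaw": 0,"linear": [0,0,0],"dr": [0,0,0]}])

```text
clock: 7.2
tool_pos: [0.5504, -0.0086, -0.0031]
eef_rot: [3.142, -0.0, 0.164]
ft_force: [-1.8, -0.5, 0.7]
gripper_width: -0.0004
```

Call:
move_arm(increments=[{"jaw": 0,"linear": [0.001,0,0],"dr": [0,0,0]},{"jaw": 0,"linear": [0,0,0],"dr": [0,0,0]}])

```text
clock: 7.4
tool_pos: [0.5512, -0.0084, -0.0031]
eef_rot: [3.142, -0.0, 0.164]
ft_force: [-3.9, -0.4, 1.0]
gripper_width: -0.0
```

```bash
python3 pose.py
```

```text
t 7.4 fix 7.0 -0.7 z -3.1 rot [ 3.1416e+00 -1.0000e-04  1.6400e-01] f -3.88 0.3 0.99 g -0.0
```

Call:
move_arm(increments=[{"jaw": 0,"linear": [0.001,0,0],"dr": [0,0,0]},{"jaw": 0,"linear": [0,0,0],"dr": [0,0,0]}])

```text
clock: 7.6
tool_pos: [0.5521, -0.0083, -0.0032]
eef_rot: [3.142, 0.0, 0.164]
ft_force: [-3.4, -0.5, 1.8]
gripper_width: 0.0001
```

```bash
python3 pose.py
```

```text
t 7.6 fix 7.9 -0.7 z -3.2 rot [3.1416e+00 2.0000e-04 1.6400e-01] f -3.44 0.04 1.83 g 0.0001
```

Call:
move_arm(increments=[{"jaw": 0,"linear": [0.001,0,0],"dr": [0,0,0]},{"jaw": 0,"linear": [0,0,0],"dr": [0,0,0]}])

```text
clock: 7.8
tool_pos: [0.5521, -0.0083, -0.0032]
eef_rot: [3.142, 0.002, 0.164]
ft_force: [-5.2, -2.5, 3.4]
gripper_width: 0.0003
```

Call:
move_arm(increments=[{"jaw": 0,"linear": [0.0007,0,0],"dr": [0,0,0]},{"jaw": 0,"linear": [0,0,0],"dr": [0,0,0]}])

```text
clock: 8.0
tool_pos: [0.552, -0.0083, -0.0032]
eef_rot: [3.142, 0.003, 0.164]
ft_force: [-7.0, -0.1, 5.9]
gripper_width: -0.0005
```

```bash
python3 pose.py
```

```text
t 8.0 fix 7.8 -0.7 z -3.2 rot [3.1416 0.0034 0.1637] f -6.88 1.05 5.94 g -0.0005
```

Call:
move_arm(increments=[{"jaw": 0,"linear": [-0.005,0,0],"dr": [0,0,0]},{"jaw": 0,"linear": [-0.015,0,0],"dr": [0,0,0]},{"jaw": 0,"linear": [-0.01,0,-0.02],"dr": [0,0,0]},{"jaw": 0,"linear": [0,0,-0.04],"dr": [0,0,0]},{"jaw": 0,"linear": [0,0,-0.04],"dr": [0,0,0]}])

```text
clock: 8.5
tool_pos: [0.5244, -0.0128, 0.0976]
eef_rot: [-3.141, -0.001, 0.164]
ft_force: [1.6, 0.2, -0.3]
gripper_width: 0.0001
```

Call:
move_arm(increments=[{"jaw": 0,"linear": [0.006,0.036,0],"dr": [0,0,0]},{"jaw": 0,"linear": [0.007,0.036,0],"dr": [0,0,0]},{"jaw": 0,"linear": [0.007,0.036,0],"dr": [0,0,0]},{"jaw": 0,"linear": [0.007,0.036,0],"dr": [0,0,0]},{"jaw": 0,"linear": [0.004,0.01,0],"dr": [0,0,0]}])

```text
clock: 9.0
tool_pos: [0.5823, -0.1635, 0.0972]
eef_rot: [3.139, -0.004, 0.16]
ft_force: [-1.4, -0.4, 1.8]
gripper_width: -0.0001
```

```bash
python3 pose.py; python3 drum.py t9;python3 tip.py s9 0 0 1
```

```text
t 9.0 fix 11.6 -158.7 z 97.2 rot [ 3.1392 -0.0039  0.1604] f -1.49 -0.11 1.75 g -0.0001
drum 387 [20.3 45.4 69.7] [-25.9  -0.3  25.6] 43.05637645137761
t 9.05 fix 11.8 -158.6 z 97.0 rot [ 3.1394 -0.0037  0.1604] f 1.3 -0.36 -0.24 g -0.0001Traceback (most recent call last):
  File "drum.py", line 8, in <module>
    print('post',len(q),q.min(0),q.max(0))
                        ~~~~~^^^
    return umr_minimum(a, axis, None, out, keepdims, initial, where)
ValueError: zero-size array to reduction operation minimum which has no identity
```

View pics/s9c.png

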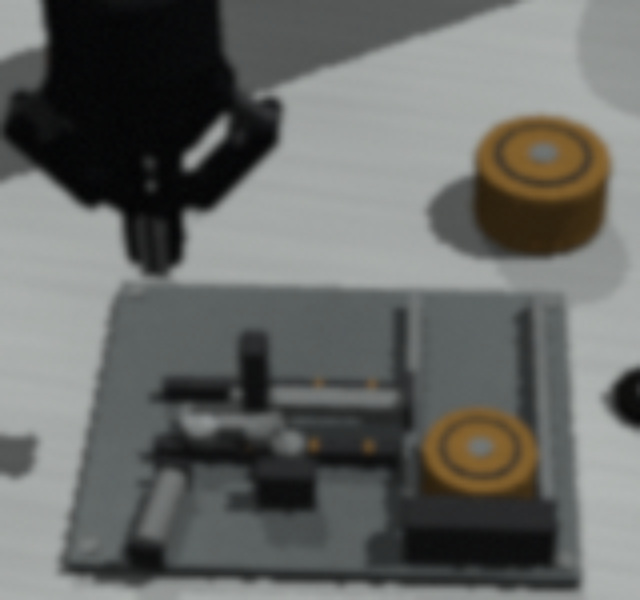

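Call:
move_arm(increments=[{"jaw": 0,"linear": [-0.002,0,0.03],"dr": [0,0,-0.4]},{"jaw": 0,"linear": [0,0,0.025],"dr": [0,0,0]},{"jaw": 0,"linear": [0,0,0.015],"dr": [0,0,0]},{"jaw": 0,"linear": [0,0,0.01],"dr": [0,0,0]},{"jaw": 0,"linear": [0,0,0],"dr": [0,0,0]}])

```text
clock: 9.6
tool_pos: [0.5768, -0.1585, 0.0154]
eef_rot: [-3.14, 0.002, 0.173]
ft_force: [0.0, 0.1, -0.5]
gripper_width: -0.0
```

```bash
python3 tip.py s10 210 246 2 236 239 242 262
```

```text
t 9.6 fix 7.0 -152.9 z 15.4 rot [-3.140e+00  2.400e-03  1.725e-01] f 0.03 0.08 -0.55 g -0.0
210 [  19. -160.  151.] [  16. -155.  148.] [  19. -149.  151.] [  10. -113.  144.]
212 [  25. -160.  151.] [  15. -156.  142.] [  17. -150.  144.] [  12. -113.  141.]
214 [  24. -160.  145.] [  18. -156.  139.] [  17. -150.  139.] [  11. -113.  134.]
216 [  26. -160.  142.] [  16. -156.  133.] [  18. -150.  135.] [  13. -113.  131.]
218 [  24. -161.  135.] [  17. -157.  128.] [  16. -151.  128.] [   9. -114.  123.]
220 [  23. -162.  128.] [  15. -157.  121.] [  16. -151.  122.] [  16. -113.  124.]
222 [  24. -162.  125.] [  20. -157.  121.] [  -1. -155.  101.] [  19. -113.  122.]
224 [  26. -162.  121.] [  24. -157.  119.] [  -2. -156.   94.] [  18. -113.  115.]
226 [  23. -163.  113.] [  23. -157.  113.] [   4. -155.   94.] [  17. -114.  109.]
228 [  19. -164.  103.] [  20. -158.  105.] [   8. -155.   93.] [  19. -114.  105.]
230 [  17. -165.   96.] [  17. -159.   96.] [  13. -154.   93.] [ -72. -125.   10.]
232 [  19. -165.   92.] [  19. -159.   93.] [  12. -155.   86.] [ -65. -125.   11.]
234 [ -56. -181.   11.] [  19. -160.   88.] [  14. -155.   83.] [   7. -116.   77.]
236 [ -50. -180.   11.] [  14. -161.   77.] [  17. -155.   80.] [  11. -116.   76.]
238 [ -44. -180.   12.] [  12. -162.   69.] [  15. -155.   72.] [  17. -115.   76.]
240 [ -39. -179.   10.] [  13. -162.   65.] [  17. -155.   69.] [  18. -115.   71.]
242 [ -33. -178.   10.] [  13. -163.   59.] [  17. -156.   63.] [  17. -116.   64.]
244 [ -27. -178.   10.] [  13. -163.   53.] [  17. -156.   57.] [  17. -116.   59.]
```

View pics/s10c.png

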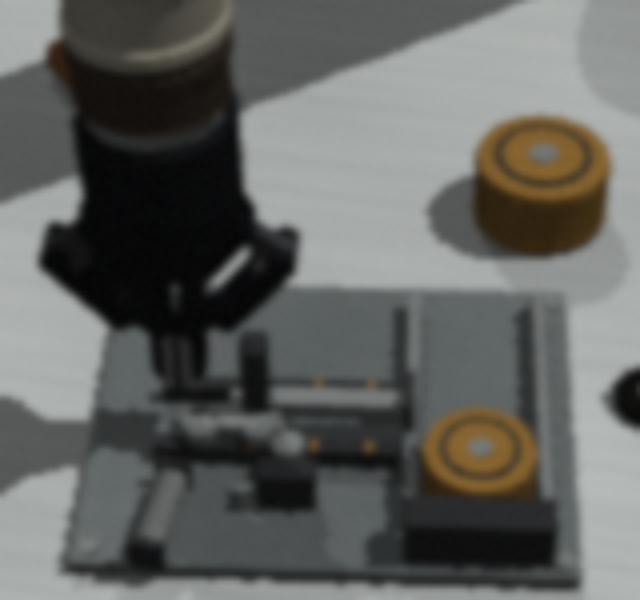

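Call:
move_arm(increments=[{"jaw": 0,"linear": [0.002,-0.006,0],"dr": [0,0,0.2]},{"jaw": 0,"linear": [0,-0.006,0],"dr": [0,0,0]},{"jaw": 0,"linear": [0,-0.004,0],"dr": [0,0,0]},{"jaw": 0,"linear": [0,-0.004,0],"dr": [0,0,0]},{"jaw": 0,"linear": [0,-0.004,0],"dr": [0,0,0]}])

```text
clock: 10.15
tool_pos: [0.5767, -0.1367, 0.0176]
eef_rot: [3.139, -0.001, 0.167]
ft_force: [-0.0, -6.5, 2.5]
gripper_width: -0.0003
```

```bash
python3 pose.py
```

```text
t 10.15 fix 10.5 -131.4 z 17.6 rot [ 3.1393e+00 -1.4000e-03  1.6720e-01] f -1.12 -6.36 2.49 g -0.0003
```

Call:
move_arm(increments=[{"jaw": 0,"linear": [0,-0.004,0],"dr": [0,0,0]},{"jaw": 0,"linear": [0,-0.004,0],"dr": [0,0,0]},{"jaw": 0,"linear": [0,-0.004,0],"dr": [0,0,0]},{"jaw": 0,"linear": [0,-0.004,0],"dr": [0,0,0]},{"jaw": 0,"linear": [0,-0.004,0],"dr": [0,0,0]}])

```text
clock: 10.65
tool_pos: [0.5723, -0.1157, 0.0167]
eef_rot: [-3.141, 0.0, 0.168]
ft_force: [0.5, -1.8, 2.0]
gripper_width: 0.0
```

```bash
python3 tip.py s11 0 0 1
```

```text
t 10.65 fix 9.8 -109.9 z 16.7 rot [-3.1407e+00  3.0000e-04  1.6760e-01] f 0.2 -1.85 1.96 g 0.0
```

View pics/s11c.png

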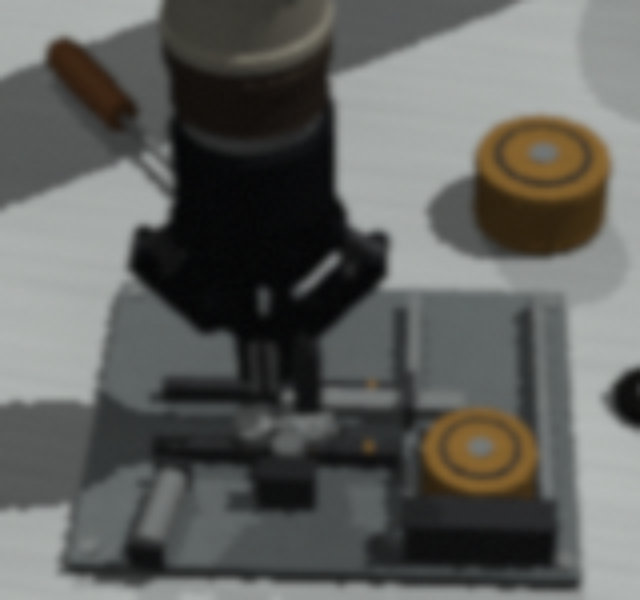

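The fingers are behind the post (crop (305,375)); the bolt is entering the channel (crop (440,397)) and the drum is still home. Continue.

Call:
move_arm(increments=[{"jaw": 0,"linear": [0,-0.004,0],"dr": [0,0,0]},{"jaw": 0,"linear": [0,-0.004,0],"dr": [0,0,0]},{"jaw": 0,"linear": [0,-0.004,0],"dr": [0,0,0]},{"jaw": 0,"linear": [0,-0.004,0],"dr": [0,0,0]},{"jaw": 0,"linear": [0,-0.004,0],"dr": [0,0,0]}])

```text
clock: 11.2
tool_pos: [0.5691, -0.0975, 0.0167]
eef_rot: [3.14, 0.001, 0.167]
ft_force: [-0.6, -3.9, -0.0]
gripper_width: -0.0002
```

Call:
move_arm(increments=[{"jaw": 0,"linear": [0,-0.003,0],"dr": [0,0,0]},{"jaw": 0,"linear": [0,-0.003,0],"dr": [0,0,0]},{"jaw": 0,"linear": [0,0,0],"dr": [0,0,0]}])

```text
clock: 11.5
tool_pos: [0.5679, -0.0894, 0.0165]
eef_rot: [-3.14, 0.001, 0.169]
ft_force: [-0.4, 0.2, 0.4]
gripper_width: -0.0003
```

```bash
python3 tip.py s12 0 0 1
```

```text
t 11.5 fix 9.8 -83.3 z 16.5 rot [-3.140e+00  6.000e-04  1.687e-01] f -0.33 0.24 0.4 g -0.0003
```

View pics/s12c.png

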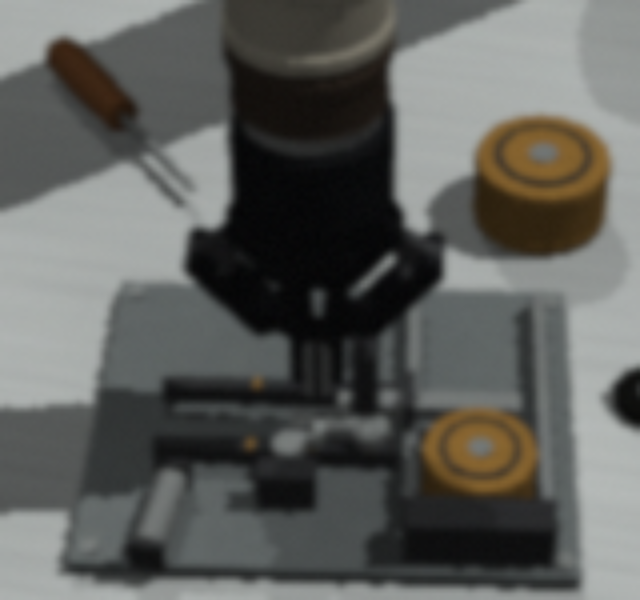

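Call:
move_arm(increments=[{"jaw": 0,"linear": [0,-0.003,0],"dr": [0,0,0]},{"jaw": 0,"linear": [0,-0.003,0],"dr": [0,0,0]},{"jaw": 0,"linear": [0,0,0],"dr": [0,0,0]}])

```text
clock: 11.85
tool_pos: [0.5673, -0.0846, 0.0167]
eef_rot: [3.141, 0.0, 0.168]
ft_force: [0.4, 0.6, -0.3]
gripper_width: -0.0001
```

Call:
move_arm(increments=[{"jaw": 0,"linear": [0,-0.002,0],"dr": [0,0,0]},{"jaw": 0,"linear": [0,0,0],"dr": [0,0,0]}])

```text
clock: 12.05
tool_pos: [0.5673, -0.0844, 0.0168]
eef_rot: [3.138, -0.0, 0.167]
ft_force: [1.3, -5.4, -1.6]
gripper_width: -0.0001
```

```bash
python3 pose.py
```

```text
t 12.05 fix 10.1 -78.2 z 16.8 rot [ 3.1384 -0.      0.1665] f 0.34 -5.52 -1.59 g -0.0001
```

Call:
move_arm(increments=[{"jaw": 0,"linear": [0,-0.001,0],"dr": [0,0,0]},{"jaw": 0,"linear": [0,0,0],"dr": [0,0,0]},{"jaw": 0,"linear": [0,0,0],"dr": [0,0,0]}])

```text
clock: 12.35
tool_pos: [0.5672, -0.0843, 0.0169]
eef_rot: [3.137, -0.0, 0.166]
ft_force: [1.1, -7.0, -3.1]
gripper_width: 0.0001
```

Call:
move_arm(increments=[{"jaw": 0,"linear": [0,0.005,0],"dr": [0,0,0]},{"jaw": 0,"linear": [0,0.015,0],"dr": [0,0,0]},{"jaw": 0,"linear": [0,0.01,-0.02],"dr": [0,0,0]},{"jaw": 0,"linear": [0,0,-0.04],"dr": [0,0,0]},{"jaw": 0,"linear": [0,0,-0.04],"dr": [0,0,0]}])

```text
clock: 12.85
tool_pos: [0.5709, -0.1121, 0.117]
eef_rot: [-3.14, 0.002, 0.167]
ft_force: [0.8, 0.1, -0.3]
gripper_width: -0.0002
```

Call:
move_arm(increments=[{"jaw": 0,"linear": [-0.02,0.03,-0.02],"dr": [0,0,0]},{"jaw": 0,"linear": [-0.03,0.03,0],"dr": [0,0,0]},{"jaw": 0,"linear": [-0.03,0.03,0],"dr": [0,0,0]},{"jaw": 0,"linear": [-0.03,0.03,0],"dr": [0,0,0]},{"jaw": 0,"linear": [0,0,0],"dr": [0,0,0]}])

```text
clock: 13.35
tool_pos: [0.4803, -0.2522, 0.1371]
eef_rot: [3.141, 0.001, 0.161]
ft_force: [0.6, 1.0, -0.2]
gripper_width: 0.0001
```

```bash
python3 drum.py t13;python3 tip.py s13 0 0 1
```

```text
drum 455 [ 3.7 41.9 69.8] [-26.2  -0.2  25.6] 42.40867254769864
post 46 [  0.10561528 -61.87513405  64.64498899] [ 16.62088964 -48.24294341  78.23923598]
t 13.4 fix -102.1 -227.5 z 137.1 rot [-3.1411e+00 -3.0000e-04  1.6250e-01] f 0.38 -0.16 0.43 g 0.0001
```

View pics/t13c.png

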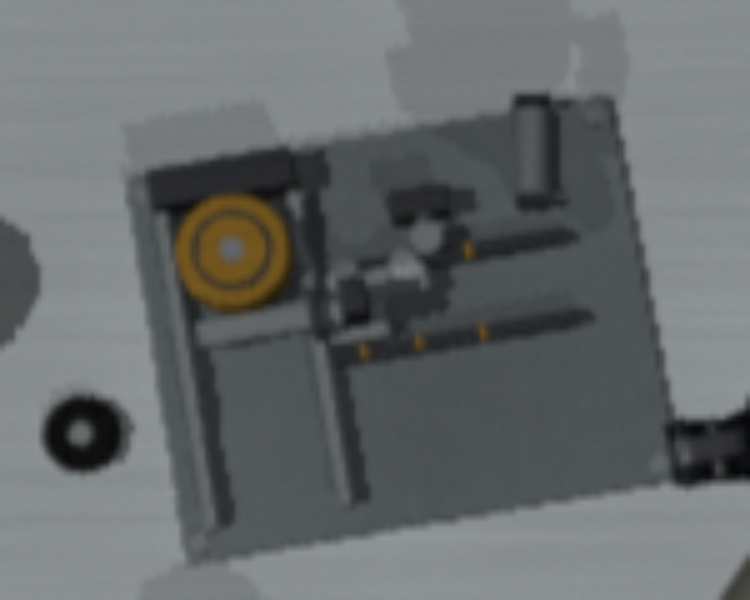

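View pics/s13c.png

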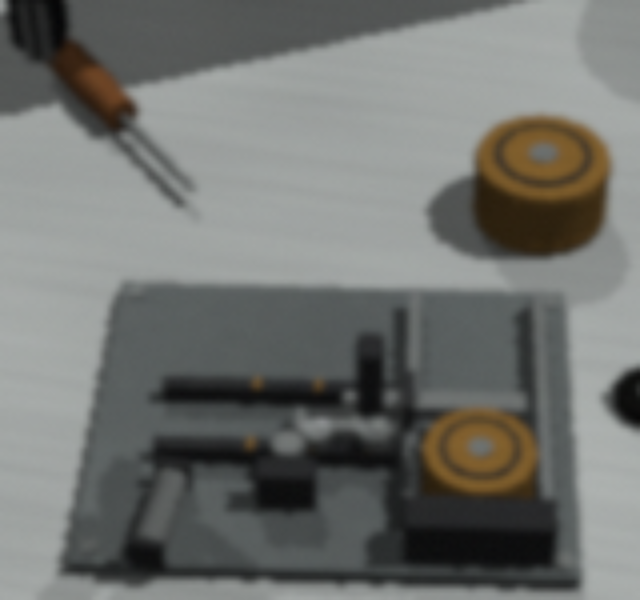

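```bash
python3 -c "
from h import *
print(ctrl.job_done())"
```

```text
the job is handed in; nothing more can be done
None
```

The drum is home against the end block and the lever is at its second stop, with the bolt across the channel behind the drum. I handed the job in at about 13.4 s; no verdict was reported.

- **Drum:** I pushed it with the closed fingertips until it stalled against the end block at about 7 N. The camera put its centre at about x 46 mm in the fixture frame before the lever was touched. The final pictures show it flat, with its top at z 42 mm, y about 0, and against the block.
- **Lever:** I then pushed the post over both humps at about 7 N, as read at the wrist, until it stalled. The camera shows about 58 mm of travel from an open rest of 0 to 2 mm, so it is at the second stop.
- **Others:** The bystanders in the crops I viewed (roller, eraser wheel, screwdriver) look unmoved. I did not compare the mug, bottle and tin with the first pictures, but the arm stayed well clear of them. The arm ended clear, with almost no force at the wrist.

**Height disagreement:** The reported tool height did not match the cameras. The real fingertips were about 33 mm higher than reported. Because of this, my first push passed over the drum without touching it. I corrected the height from the camera depth and repeated the push.

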